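Index the prawn packing table to the green tub

ROBOT

A 7-joint arm with a two-finger parallel gripper is mounted at the origin on the work surface. World frame = base frame: x ahead of the robot, y to its left, z up, the work surface at z = 0. Lengths are in mm, angles in rad, forces in N, time in s.
With the tool pointing down it reaches from about 425 to 825 mm from the base axis. Payload 3.6 kg.
Tool frame: the origin (TCP) lies on the centre line of the jaws, within the pads' length; the fingertips stand 8 mm ahead of it and the grasp point (between the pads) lies 11 mm behind it; z points along the fingers, y is the line along which they close (so a half turn about z gives the same grasp; the last joint's range is limited). The gripper opens to 93 mm and grips with 3 to 60 N. Pads are 15 mm wide; open, the fingers measure 128 mm over their backs; the gripper's body (75 mm by 188 mm) begins 65 mm behind the grasp point.
Start: joints at [-1.246, 0.615, -0.013, 1.423, 0.008, 1.103, -0.04], TCP at [223.946, 610.171, 196.74] pointing down, gripper open.
Joint ranges: [-3.12, 3.12], [-0.3, 2.06], [-1.34, 1.32], [0.26, 2.42], [-1.36, 4.5], [0.01, 1.98], [-2.84, 2.84]. Speed limits (rad/s): [2.79, 2.79, 3.14, 3.14, 3.14, 3.14, 3.14].

INTERFACE

Orientations are given as a unit quaternion [x, y, z, w].
In Python, from rig import robot gives the robot as it stands.
- The arm moves only by the tool jog_arm, never from a script. Its argument "steps" is a list of rows, each a list of 5 numbers: the shift along the tool's x, y, z in m, then the turn about the tool's z in rad, then the opening in per cent of the stroke, from 0 (shut) to 100 (fully open). A call has 1 to 5 rows; each row shifts and turns the commanded pose from where the row before left it, along the tool's axes as they then stand; what a row does not reach is not made up. A row lasts 1/8 s, in which the tool goes at most 62.5 mm and 10.7 degrees, less where a joint would pass 70% of its speed; a pose out of reach is approached as far as the arm can. A call is refused whole if a number of a shift passes 0.0625 or a number of a turn 0.188, either way. A call with a gripper value outside its range is refused whole. The fingers move at their own pace and stop on an object; "newtons" is the grip in N (left out, the last holds). Time passes only in rows, so rows that do not move let the fingers close. It gives the time, the measured TCP pose, the force, the opening and the grip force at its end, in the units of the state.
- robot.state(): the state, without advancing time (a new reading comes with each control period).
- robot.camera(name): name is "side" or "top"; returns a dict with "image" (384x512x3 uint8, red, green, blue), "vertical_fov" (degrees; the focal length in pixels is half the picture's height over the tangent of half this angle, whatever the lens; pixels are square), "cx", "cy" (the principal point, pixels), "origin" and "attitude" of the camera in the world. Camera axes: x right, y down, z forward; pixel columns grow to the right and rows downward; lengths in mm; the calibration is good to about 2 mm. A picture is of the moment at which its call begins. There is no depth.
- robot.hand_in(): hands the job in; it is judged then, once.
The state is a dict: "time": time; "joint_pos": joint angles; "joint_vel": joint speeds; "tau": joint torques, N m; "ee_pos": TCP position; "eef_rot": TCP orientation; "contact_force": force on the tool from outside, world axes, zero at the start; "wrist_torque": the same for the moment, N m; "grip_width": opening from 0.0 (shut) to 1.0 (fully open); "finger_force": force on a finger pad.
Only numpy, scipy, OpenCV 4.12 (cv2) and the standard library are available. Lean on these libraries where they do the work, as an engineer would, in place of code of your own. Each camera call takes 0.05 s, during which the arm holds its last target. There are 200 camera calls.

TASK

Bring the green tub under the steel chute: with the fingertips press the red plunger knob right down, swing the table round with it by one hole in the direction that brings the green tub to the chute, and let the plunger spring fully up into that next hole so that the table is locked again. Only press and push: do not lift any tub out of its nest, and leave the bottle, bowl and brush beside the stand alone.

Things in the scene. Friction and masses are not known exactly. Their poses are not given: they have to be found in the camera images.
- table_axis (a point): point of the fixed stand on the vertical axis about which the table turns, level with the top face of the white round table (300 mm across, top 90 mm above the bench). Its x axis points from the axis to the chute (horizontal), z is up. The stand is fixed to the bench; its place and yaw differ from run to run
- chute_drop (a point): point of the fixed stand where the chute drops, on the table's top face, 105 mm from the axis. The steel chute (96 mm wide) slopes up and outwards; its lowest edge is about 157 mm above the bench and 17 mm farther out than this point, its outer end about 250 mm above the bench; its post stands 245 mm from the axis
- knob: red round plunger knob, 40 mm diameter, 12 mm thick, flat on top; origin: centre of its top face (136 mm above the bench when up, 122 mm fully pressed). It rides on the table's rim, 172 mm from the axis; at the start it is directly opposite the chute. A spring resists with about 5 N at first, 9 N at the bottom. The 26 mm sleeve under it ends 107 mm above the bench
- plunger (a joint): how far the plunger is pressed down, m: 0 fully up (table locked), 0.014 fully down. From 0.011 on the table is free to turn either way. Let go between two holes, it rests at about 0.010 under the index plate and the table still turns; let go within 4 mm of a hole's centre it springs up into it and centres the table by itself
- index_plate (a point): centre of the upper side of the fixed aluminium index plate under the table (396 mm across, upper side 66 mm above the bench). It has six brass-rimmed holes 172 mm from the axis, joined by a narrow dark slot for the plunger's thin stem. The plunger's 16 mm red round-nosed collar stands up in one hole and locks the table; pressing sinks it below the plate
- turntable (a joint): angle of the table on the stand, rad, 0 at the start, growing counter-clockwise seen from above. Holes (and nests) are 1.0472 rad (60 degrees) apart. It turns with light friction (0.1 N m), carried along by a fingertip that presses on the knob
- tub_green: green round open tub, 82 mm across the rim, 42 mm high, origin at the centre of its underside, standing loose between low pins (12 mm high) in a nest 105 mm from the axis. At the start it is in the nest next to the chute's, on one side or the other (60 degrees round)
- tub_orange: orange tub, same size, in the nest on the other side of the chute's; stays in its nest
- tub_blue: blue tub, same size, at the start in the nest under the chute; stays in its nest
- tub_yellow: yellow tub, same size, in a nest two holes (120 degrees, counter-clockwise) round from the chute's at the start; stays in its nest
- spray_bottle: loose white bottle with a blue cap, 64 mm diameter, 160 mm high, origin at the centre of its underside, standing on the bench beside the stand; leave alone
- steel_bowl: loose steel bowl, 120 mm across, 50 mm high, origin at the centre of its underside, on the bench beside the stand; leave alone
- brush: loose hand brush, about 200 mm long, lying on the bench beside the stand; leave alone

How it is judged:
By the outcome, as a careful person would: the job done as asked, in the order asked, and still so for the second after the job is handed in, with the robot touching nothing.
It also fails if it takes over 45 s, if anything falls off the work surface, if the arm or the gripper's body presses on something with over 40 N, if the wrist force passes 120 N, or if a joint passes its speed limit or range.

## Working session

There is one attempt and no reset: what is moved stays moved. The work goes in short steps, Python scripts to look and compute and a tool call to move; the robot and the scene stay as the last step left them, time stands still between calls to the robot, and variables do not carry over. Pictures are saved under pics/ and viewed, at most 10 in all, crops included, and the job is handed in when it is done.

Besides the shell and the picture viewer there is one more tool, called by a JSON object that holds its "op" and its "data", one argument or row to a line. jog_arm: Moves the arm, as the interface text tells. Its arguments: {"type":"object","properties":{"steps":{"type":"array","items":{"type":"array","items":{"type":"number"}}},"newtons":{"type":"number"}},"required":["steps"]}

```bash
mkdir -p pics; cat > h.py <<'E'
from rig import robot
import numpy as np, cv2
from scipy.spatial.transform import Rotation as R
def snap(n,f):
    c=robot.camera(n); cv2.imwrite(f,cv2.resize(c["image"][:,:,::-1],(800,600),interpolation=cv2.INTER_CUBIC)); return c
def rot(c):
    a=np.array(c["attitude"],float); return a if a.shape==(3,3) else R.from_quat(a).as_matrix()
def ray(c,u,v,z):
    f=192/np.tan(np.radians(c["vertical_fov"])/2)
    d=rot(c)@np.array([(u-c["cx"])/f,(v-c["cy"])/f,1]); o=np.array(c["origin"])
    return o+d*(z-o[2])/d[2]
E
python3 - <<'E'
from h import *
for n in("side","top"):
    c=snap(n,f"pics/{n}0.png"); print({k:c[k] for k in c if k!="image"})
print(robot.state())
E
```

```text
{'vertical_fov': 56.569374096288506, 'cx': 252.72246280874927, 'cy': 191.46976788529824, 'origin': array([467.17352502, 687.31152302, 910.83122242]), 'attitude': array([-0.09971561,  0.93013165, -0.3507069 ,  0.0437788 ])}
{'vertical_fov': 48.723364268056045, 'cx': 260.7813866976807, 'cy': 195.02426204982106, 'origin': array([ 535.39298621,   13.93831924, 1609.15728948]), 'attitude': array([-0.69613399,  0.71716874, -0.02621347,  0.01947617])}
{'time': 0.1, 'joint_pos': array([-1.24551646,  0.61582547, -0.0125956 ,  1.42468643,  0.00808457,
        1.10341077, -0.04038938]), 'joint_vel': array([-0.00049949, -0.00275614,  0.00063692, -0.00302867,  0.00156779,
       -0.00124498,  0.0017286 ]), 'tau': array([ 2.17152781e-03, -4.60039794e+01,  2.10196953e-01, -1.66242725e+01,
       -6.12527272e-02,  1.69638492e-02,  9.66077982e-05]), 'ee_pos': array([223.70980267, 609.49831194, 195.7125082 ]), 'eef_rot': array([ 1.74958863e-01,  9.84575084e-01, -1.12467053e-03, -1.86783645e-04]), 'contact_force': array([-0.02877109,  0.61016055, -0.2869716 ]), 'wrist_torque': array([-0.01477581, -0.00278697,  0.01487371]), 'finger_force': 0.0, 'grip_width': 1.0018160288760816}
```

View pics/top0.png

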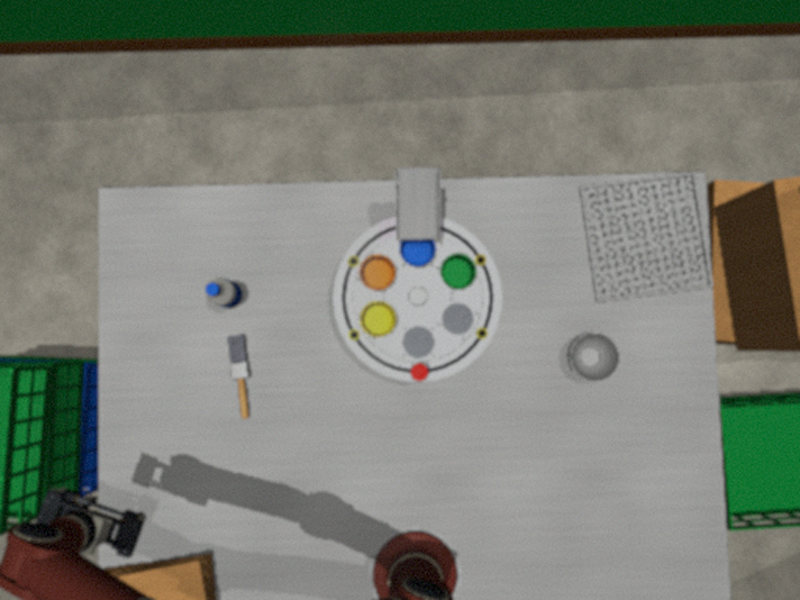

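View pics/side0.png

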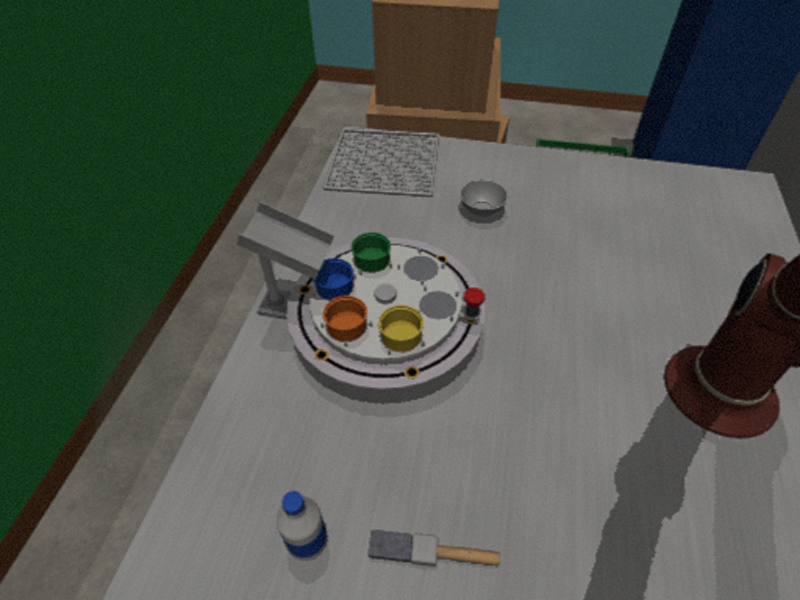

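The top view shows the axis at (418,296), the knob at (419,372), and the chute up (+x). The green tub at (458,271) is clockwise of the chute, so the table must turn counter-clockwise and the knob moves towards −y. The side view agrees: knob at (474,297), green tub at (371,250).

```bash
cat >> h.py <<'E'
def blob(c,h0,h1,s=140,box=None):
    m=cv2.cvtColor(c["image"],cv2.COLOR_RGB2HSV); k=cv2.inRange(m,(h0,s,60),(h1,255,255))
    if h0==0: k|=cv2.inRange(m,(172,s,60),(180,255,255))
    if box: z=np.zeros_like(k); z[box[1]:box[3],box[0]:box[2]]=1; k*=z
    n,l,st,ce=cv2.connectedComponentsWithStats(k); i=1+np.argmax(st[1:,4]); return ce[i],st[i]
E
python3 - <<'E'
from h import *
c=robot.camera("top"); B=(210,130,325,250)
u,s=blob(c,0,6,150,B); print("knob top",u,s,ray(c,*u,134))
for n,h in(("green",(55,80)),("orange",(8,18)),("yellow",(22,34)),("blue",(105,125))):
    v,s=blob(c,*h,130,B); print(n,v,s,ray(c,*v,115))
print("hub",ray(c,418*.64,296*.64,95))
print("holes",[ray(c,a*.64,b*.64,66)[:2] for a,b in((353,261),(481,260),(482,333),(354,334))])
c=robot.camera("side"); u,s=blob(c,0,6,150,(280,170,325,210)); print("knob side",u,s,ray(c,*u,133))
E
```

```text
knob top [268.19736842 237.56578947] [263 233  11  10  76] [482.26006731 -22.80435903 134.        ]
green [292.90519878 173.39449541] [283 164  21  20 327] [ 705.32424181 -117.91286763  115.        ]
orange [242.08982036 174.24251497] [232 164  21  21 334] [707.53653048  62.19221175 115.        ]
yellow [241.86455331 203.72910663] [232 194  21  21 347] [603.09791659  65.82675509 115.        ]
blue [267.07017544 160.68421053] [257 154  21  16 285] [753.33540063 -27.74744585 115.        ]
hub [652.48615692 -26.69982725  95.        ]
holes [array([741.3941264 , 122.19458978]), array([ 735.07621518, -177.91417357]), array([ 563.92559597, -173.87289193]), array([570.49796958, 124.09574681])]
knob side [303.05982906 189.48717949] [297 184  13  12 117] [482.26245627 -17.87722048 133.        ]
```

{"op": "jog_arm", "data": {
  "steps": [
    [0, 0, -0.03, -0.176, 0],
    [0, 0, -0.03, -0.175, 0],
    [0, -0.04, 0, 0, 0],
    [-0.03, -0.05, 0, 0, 0],
    [-0.03, -0.05, 0, 0, 0]
  ],
  "newtons": 20
}}

```text
time: 0.82
ee_pos: [284.3, 468.6, 256.6]
eef_rot: [-0.0, 1.0, -0.0, 0.0]
contact_force: [1.7, -0.5, 0.1]
grip_width: 0.509
finger_force: 0.0
```

{"op": "jog_arm", "data": {
  "steps": [
    [-0.03, -0.05, 0, 0, 0],
    [-0.03, -0.05, 0, 0, 0],
    [-0.03, -0.05, 0, 0, 0],
    [-0.03, -0.05, 0, 0, 0],
    [-0.02, -0.05, 0, 0, 0]
  ]
}}

```text
time: 1.45
ee_pos: [424.8, 217.9, 256.8]
eef_rot: [0.001, 1.0, -0.0, 0.0]
contact_force: [0.8, -0.1, -0.2]
grip_width: 0.012
finger_force: 0.0
```

{"op": "jog_arm", "data": {
  "steps": [
    [-0.02, -0.05, 0.01, 0, 0],
    [-0.02, -0.05, 0.01, 0, 0],
    [-0.02, -0.05, 0.01, 0, 0],
    [0, -0.05, 0.01, 0, 0],
    [0, -0.03, 0.01, 0, 0]
  ]
}}

```text
time: 2.08
ee_pos: [483.3, -13.2, 206.4]
eef_rot: [0.002, 1.0, -0.001, -0.0]
contact_force: [0.5, 0.4, -0.3]
grip_width: 0.003
finger_force: 0.0
```

{"op": "jog_arm", "data": {
  "steps": [
    [0, -0.009, 0.03, 0, 0],
    [0.001, 0, 0.01, 0, 0],
    [0, 0, 0, 0, 0]
  ]
}}

```text
time: 2.45
ee_pos: [482.1, -18.1, 166.4]
eef_rot: [-0.0, 1.0, 0.0, -0.001]
contact_force: [-0.3, 0.4, 0.6]
grip_width: 0.003
finger_force: 0.0
```

```bash
python3 - <<'E'
from h import *
s=robot.state(); print(s["ee_pos"],s["contact_force"])
c=robot.camera("side")
cv2.imwrite("pics/s1.png",cv2.resize(c["image"][150:240,250:370,::-1],(800,600),interpolation=cv2.INTER_CUBIC))
E
```

```text
[482.068355   -18.11053753 166.44469376] [-0.26038583  0.36623311  0.57564542]
```

View pics/s1.png

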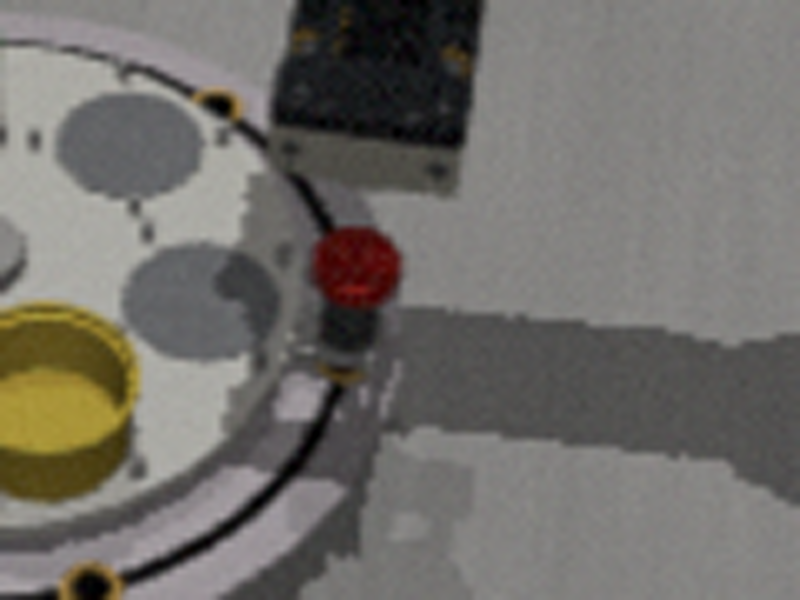

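The crop shows the knob at (357,267) and the dark gripper above it, ending in a pale face at (370,160). I'll check where the fingertips should project.

```bash
python3 - <<'E'
from h import *
c=robot.camera("side"); f=192/np.tan(np.radians(c["vertical_fov"])/2)
for p in([482,-18,158],[482,-18,242],[482,76,242],[482,-23,136],[482,-23,122]):
    q=rot(c).T@(np.array(p)-c["origin"]); u=f*q[0]/q[2]+c["cx"],f*q[1]/q[2]+c["cy"]; print(p,np.round(u,1),"crop",np.round([(u[0]-250)*6.667,(u[1]-150)*6.667]))
E
```

```text
[482, -18, 158] [304.  183.7] crop [360. 224.]
[482, -18, 242] [307.  162.5] crop [380.  83.]
[482, 76, 242] [302.6 187.9] crop [350. 253.]
[482, -23, 136] [303.5 187.5] crop [356. 250.]
[482, -23, 122] [303.  190.7] crop [353. 271.]
```

```bash
python3 - <<'E'
from h import *
a=robot.camera("side")["image"][60:240,180:420,::-1]; b=robot.camera("top")["image"][130:310,180:340,::-1]
cv2.imwrite("pics/s2.png",cv2.resize(np.hstack([a,b]),(800,360),interpolation=cv2.INTER_CUBIC))
print(robot.state()["ee_pos"])
E
```

```text
[483.27018697 -18.24332847 167.64719075]
```

View pics/s2.png

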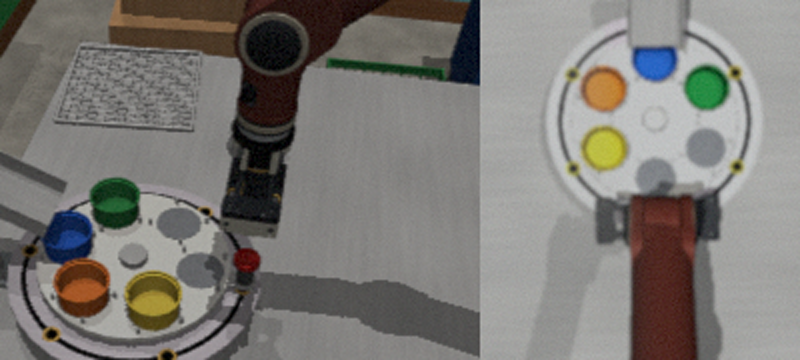

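Top view: the gripper is centred over the knob in y. In the side view its body hides the fingertips, so I'll go down slowly and watch the force.

{"op": "jog_arm", "data": {
  "steps": [
    [0.001, -0.004, 0.008, 0, 0],
    [0, 0, 0.007, 0, 0],
    [0, 0, 0.003, 0, 0],
    [0, 0, 0, 0, 0]
  ]
}}

```text
time: 3.15
ee_pos: [481.2, -22.9, 148.4]
eef_rot: [0.0, 1.0, 0.0, -0.0]
contact_force: [-0.1, 0.0, 0.2]
grip_width: 0.005
finger_force: 0.0
```

```bash
python3 - <<'E'
from h import *
s=robot.state(); print(s["ee_pos"],s["contact_force"])
c=robot.camera("side")
cv2.imwrite("pics/s3.png",cv2.resize(c["image"][150:210,270:350,::-1],(800,600),interpolation=cv2.INTER_CUBIC))
E
```

```text
[481.23884921 -22.94920473 148.38022077] [-0.09895714  0.02546485  0.18359535]
```

View pics/s3.png

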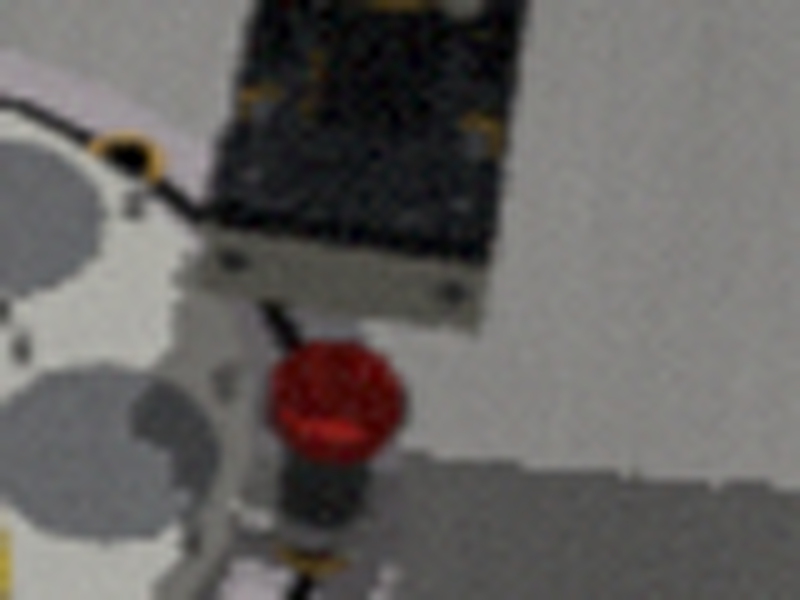

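```bash
python3 - <<'E'
from h import *
c=robot.camera("side"); f=192/np.tan(np.radians(c["vertical_fov"])/2); o=np.array(c["origin"])
for a,b in((195,283),(478,330),(210,225),(490,262),(336,395)):
    u,v=270+a/10,150+b/10; d=rot(c)@np.array([(u-c["cx"])/f,(v-c["cy"])/f,1])
    print((a,b),*[np.round(o+d*(y-o[1])/d[1]) for y in(71,30,-23)])
t=robot.camera("top"); cv2.imwrite("pics/t3.png",cv2.resize(t["image"][200:275,220:320,::-1],(800,600),interpolation=cv2.INTER_CUBIC))
for a in ((300,245),(237,222)): print([ray(t,*a,z) for z in(140,240,280)])
E
```

```text
(195, 283) [517.  71. 264.] [521.  30. 221.] [525. -23. 166.]
(478, 330) [447.  71. 263.] [446.  30. 220.] [444. -23. 164.]
(210, 225) [515.  71. 285.] [518.  30. 244.] [522. -23. 190.]
(490, 262) [447.  71. 287.] [446.  30. 245.] [444. -23. 192.]
(336, 395) [479.  71. 231.] [480.  30. 186.] [481. -23. 128.]
[array([ 453.63471937, -131.50537032,  140.        ]), array([ 459.19969648, -121.6055665 ,  240.        ]), array([ 461.42568732, -117.64564497,  280.        ])]
[array([539.28753435,  83.47498019, 140.        ]), array([539.02244714,  78.74188174, 240.        ]), array([538.91641225,  76.84864236, 280.        ])]
```

View pics/t3.png

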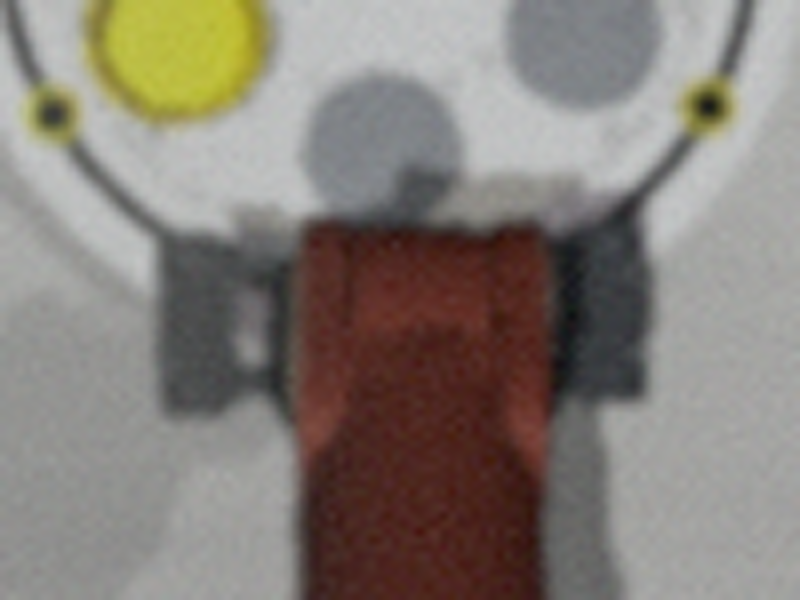

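{"op": "jog_arm", "data": {
  "steps": [
    [0, 0, 0.003, 0, 0],
    [0, 0, 0.003, 0, 0],
    [0, 0, 0.002, 0, 0],
    [0, 0, 0, 0, 0]
  ]
}}

```text
time: 3.8
ee_pos: [481.3, -23.0, 140.5]
eef_rot: [0.0, 1.0, -0.0, -0.0]
contact_force: [0.2, 0.2, 0.8]
grip_width: 0.005
finger_force: 0.0
```

{"op": "jog_arm", "data": {
  "steps": [
    [0, 0, 0.004, 0, 0],
    [0, 0, 0.004, 0, 0],
    [0, 0, 0.004, 0, 0],
    [0, 0, 0, 0, 0]
  ]
}}

```text
time: 4.3
ee_pos: [481.1, -23.0, 128.3]
eef_rot: [0.0, 1.0, -0.0, -0.001]
contact_force: [0.6, 0.0, 0.2]
grip_width: 0.007
finger_force: 0.0
```

```bash
python3 - <<'E'
from h import *
s=robot.state(); print(s["ee_pos"],s["contact_force"])
c=robot.camera("side")
cv2.imwrite("pics/s4.png",cv2.resize(c["image"][150:210,270:350,::-1],(800,600),interpolation=cv2.INTER_CUBIC))
E
```

```text
[481.13967294 -23.01840721 128.32506626] [0.64903331 0.03014553 0.21043261]
```

View pics/s4.png

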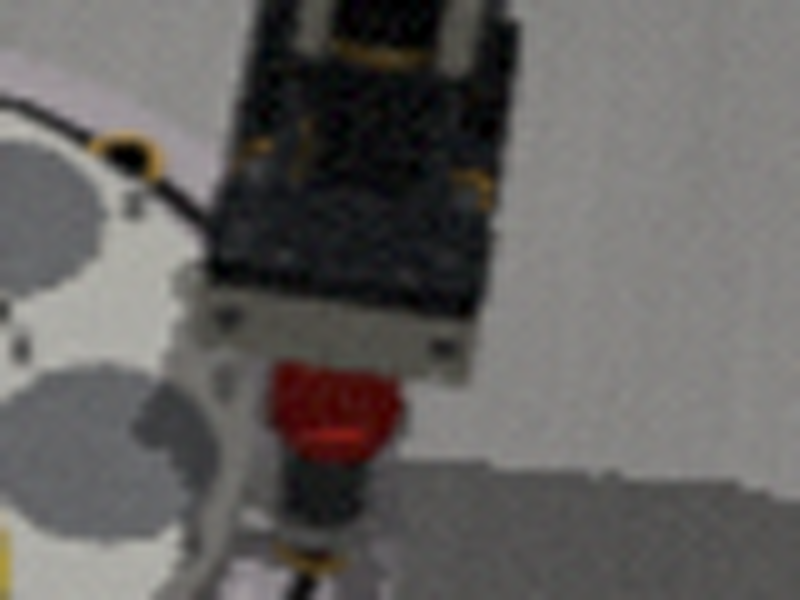

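The knob is still up at (335,410), with the gripper body just starting to cover its far edge and no contact. The reported TCP z reads about 35 mm too low, so I'll find the contact by force.

{"op": "jog_arm", "data": {
  "steps": [
    [0, 0, 0.004, 0, 0],
    [0, 0, 0.003, 0, 0],
    [0, 0, 0.003, 0, 0],
    [0, 0, 0, 0, 0]
  ]
}}

```text
time: 4.85
ee_pos: [481.2, -23.0, 118.5]
eef_rot: [0.0, 1.0, -0.0, -0.0]
contact_force: [0.0, 0.1, -0.2]
grip_width: 0.004
finger_force: 0.0
```

{"op": "jog_arm", "data": {
  "steps": [
    [0, 0, 0.002, 0, 0],
    [0, 0, 0.002, 0, 0],
    [0, 0, 0.002, 0, 0],
    [0, 0, 0, 0, 0]
  ]
}}

```text
time: 5.35
ee_pos: [481.5, -23.0, 113.2]
eef_rot: [0.0, 1.0, 0.0, 0.0]
contact_force: [-1.6, 0.2, 5.7]
grip_width: 0.003
finger_force: 2.7
```

Contact with the knob at reading ≈ 113.5 with 5.7 N, which matches the spring preload. I'll press on.

{"op": "jog_arm", "data": {
  "steps": [
    [0, 0, 0.003, 0, 0],
    [0, 0, 0.003, 0, 0],
    [0, 0, 0.003, 0, 0],
    [0, 0, 0.002, 0, 0],
    [0, 0, 0, 0, 0]
  ]
}}

```text
time: 5.98
ee_pos: [481.5, -23.0, 102.6]
eef_rot: [0.0, 1.0, 0.0, 0.0]
contact_force: [-1.6, -0.8, 8.0]
grip_width: 0.006
finger_force: 4.3
```

```bash
python3 - <<'E'
from h import *
s=robot.state(); print(s["ee_pos"],s["contact_force"])
c=robot.camera("side")
cv2.imwrite("pics/s5.png",cv2.resize(c["image"][150:210,270:350,::-1],(800,600),interpolation=cv2.INTER_CUBIC))
E
```

```text
[481.54488819 -23.01271312 102.56810344] [-1.60306896 -0.76093247  8.01103918]
```

View pics/s5.png

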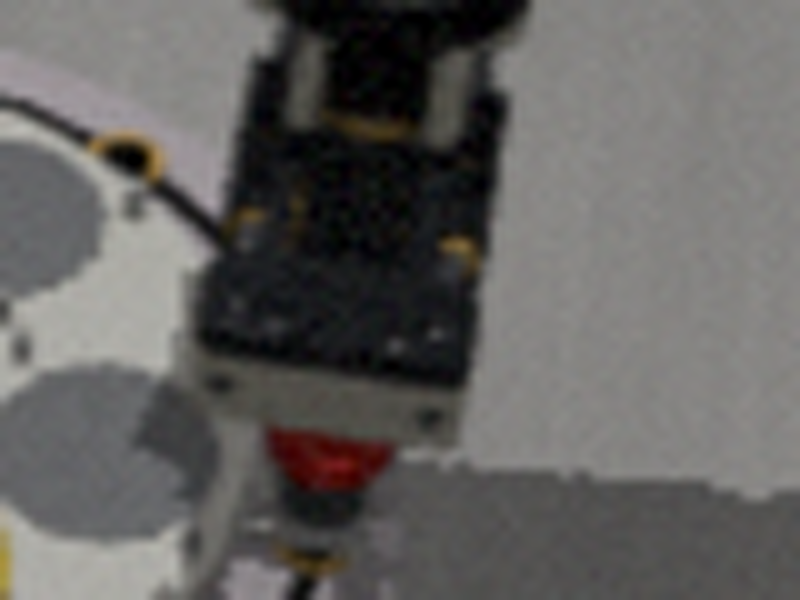

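The knob's lower edge has dropped from row 465 to 490, so the plunger is sinking. Now to the bottom stop.

{"op": "jog_arm", "data": {
  "steps": [
    [0, 0, 0.002, 0, 0],
    [0, 0, 0.001, 0, 0],
    [0, 0, 0.001, 0, 0],
    [0, 0, 0.001, 0, 0],
    [0, 0, 0, 0, 0]
  ]
}}

```text
time: 6.65
ee_pos: [481.6, -23.0, 100.2]
eef_rot: [0.0, 1.0, 0.0, 0.001]
contact_force: [-7.5, 0.4, 28.0]
grip_width: 0.003
finger_force: 13.7
```

{"op": "jog_arm", "data": {
  "steps": [
    [0, -0.006, -0.0005, 0, 0],
    [0, -0.006, 0, 0, 0],
    [-0.001, -0.012, 0, 0, 0],
    [-0.002, -0.012, 0, 0, 0],
    [-0.0025, -0.012, 0, 0, 0]
  ]
}}

```text
time: 7.28
ee_pos: [490.1, -71.5, 100.3]
eef_rot: [0.0, 1.0, -0.0, 0.004]
contact_force: [-0.4, 0.7, 16.2]
grip_width: 0.004
finger_force: 8.2
```

```bash
cat > tr.py <<'E'
from h import *
s=robot.state(); print(s["ee_pos"],s["contact_force"])
c=robot.camera("top"); A=np.array([652.7,-26.4])
for n,h in(("green",(55,80)),("orange",(8,18)),("yellow",(22,34))):
    v,st=blob(c,*h,130,(210,130,325,250)); d=ray(c,*v,115)[:2]-A; print(n,np.hypot(*d),np.degrees(np.arctan2(d[1],d[0])))
E
python3 tr.py
```

```text
[490.09991074 -71.45994356 100.31907404] [-0.4112707   0.74983417 16.1846387 ]
green 105.98511140562597 -43.85182031989205
orange 105.09365484404263 74.60320993228488
yellow 104.81259492673325 134.71205436560828
```

{"op": "jog_arm", "data": {
  "steps": [
    [-0.001, -0.01, 0.0, 0, 0],
    [-0.004, -0.011, 0, 0, 0],
    [-0.005, -0.011, 0, 0, 0],
    [-0.006, -0.0105, 0, 0, 0],
    [-0.0065, -0.01, 0, 0, 0]
  ]
}}

```text
time: 7.95
ee_pos: [513.7, -123.9, 100.4]
eef_rot: [0.0, 1.0, -0.0, 0.005]
contact_force: [0.6, 1.8, 14.3]
grip_width: 0.002
finger_force: 7.0
```

```bash
python3 tr.py
```

```text
[ 513.6769774  -123.88319879  100.35025358] [ 0.62422003  1.76686952 14.25308724]
green 104.85990066607064 -25.628306227895898
orange 105.21095484132319 93.8490854465788
yellow 104.13508826582608 153.7039315216312
```

{"op": "jog_arm", "data": {
  "steps": [
    [-0.005, -0.01, 0.0005, 0, 0],
    [-0.008, -0.009, 0, 0, 0],
    [-0.0085, -0.0085, 0, 0, 0],
    [-0.009, -0.008, 0, 0, 0],
    [-0.006, -0.0045, 0, 0, 0]
  ]
}}

```text
time: 8.62
ee_pos: [550.5, -164.2, 100.4]
eef_rot: [0.0, 1.0, -0.001, 0.005]
contact_force: [-0.1, 1.8, 14.9]
grip_width: 0.005
finger_force: 7.5
```

```bash
python3 tr.py
```

```text
[ 550.47603284 -164.19235028  100.39403212] [-0.12007096  1.80937557 14.94281439]
green 100.1326529177664 -8.147650067628957
orange 105.14218197754403 111.64449493783215
yellow 104.05711627415884 171.60861666619687
```

{"op": "jog_arm", "data": {
  "steps": [
    [-0.008, -0.0055, 0, 0, 0],
    [-0.0055, -0.0035, 0, 0, 0],
    [-0.0025, -0.0015, 0, 0, 0],
    [0, 0, 0, 0, 0]
  ]
}}

```text
time: 9.18
ee_pos: [566.3, -175.0, 100.4]
eef_rot: [0.0, 1.0, -0.001, 0.005]
contact_force: [1.1, 0.6, 13.0]
grip_width: 0.003
finger_force: 6.6
```

```bash
python3 tr.py
```

```text
[ 566.27241072 -174.98407106  100.39170836] [ 1.07092937  0.62136961 13.02609621]
green 99.64441087265821 -1.6386797957258452
orange 104.15567278791319 117.94201646659529
yellow 103.71769501907579 177.77727400308365
```

The table has turned 59.6°, within the 4 mm capture range. Now I'll let the plunger spring up.

{"op": "jog_arm", "data": {
  "steps": [
    [0, 0, -0.003, 0, 0],
    [0, 0, -0.004, 0, 0],
    [0, 0, -0.004, 0, 0],
    [0, 0, -0.004, 0, 0],
    [0, 0, 0, 0, 0]
  ]
}}

```text
time: 9.85
ee_pos: [564.3, -174.8, 113.4]
eef_rot: [0.0, 1.0, -0.001, 0.003]
contact_force: [3.0, -0.1, 6.3]
grip_width: 0.005
finger_force: 3.6
```

{"op": "jog_arm", "data": {
  "steps": [
    [0, 0, -0.005, 0, 0],
    [0, 0, -0.02, 0, 0],
    [0, 0, -0.03, 0, 0],
    [0.03, 0, -0.04, 0, 0],
    [0.05, 0, -0.02, 0, 0]
  ]
}}

```text
time: 10.48
ee_pos: [481.0, -173.7, 227.2]
eef_rot: [-0.0, 1.0, 0.0, -0.001]
contact_force: [-0.9, -0.3, -0.1]
grip_width: 0.006
finger_force: 0.0
```

{"op": "jog_arm", "data": {
  "steps": [
    [0.03, 0.05, 0, 0, 0],
    [0.0, 0.06, 0, 0, 0],
    [0.0, 0.06, 0, 0, 0],
    [0.0, 0.06, 0, 0, 0],
    [0, 0, 0, 0, 0]
  ]
}}

```text
time: 11.1
ee_pos: [449.6, 61.3, 225.7]
eef_rot: [-0.005, 1.0, 0.001, -0.002]
contact_force: [-0.2, -0.7, -0.7]
grip_width: 0.007
finger_force: 0.0
```

```bash
python3 tr.py; python3 - <<'E'
from h import *
a=robot.camera("side")["image"][110:270,150:350,::-1]
cv2.imwrite("pics/s6.png",cv2.resize(a,(750,600),interpolation=cv2.INTER_CUBIC))
c=robot.camera("top"); u,s=blob(c,0,6,150,(280,195,310,240)); print(u,s,ray(c,*u,134))
c=robot.camera("side"); f=192/np.tan(np.radians(c["vertical_fov"])/2)
for z in(136,126):
    q=rot(c).T@(np.array([563.6,-173.5,z])-c["origin"]); u=f*q[0]/q[2]+c["cx"],f*q[1]/q[2]+c["cy"]; print(z,(u[0]-150)*3.75,(u[1]-110)*3.75)
E
```

```text
[449.5845443   61.26963652 225.70666251] [-0.2164649  -0.70722863 -0.65416431]
green 99.5611270528484 -1.3316282565937037
orange 104.56691742463343 118.04859545474594
yellow 104.52667584532654 178.1384087150464
[307.66666667 212.96666667] [306 209   4   9  30] [ 563.2857841  -162.78466281  134.        ]
136 502.5918270530644 148.89809123801092
126 501.96395524392244 157.55612517928213
```

View pics/s6.png

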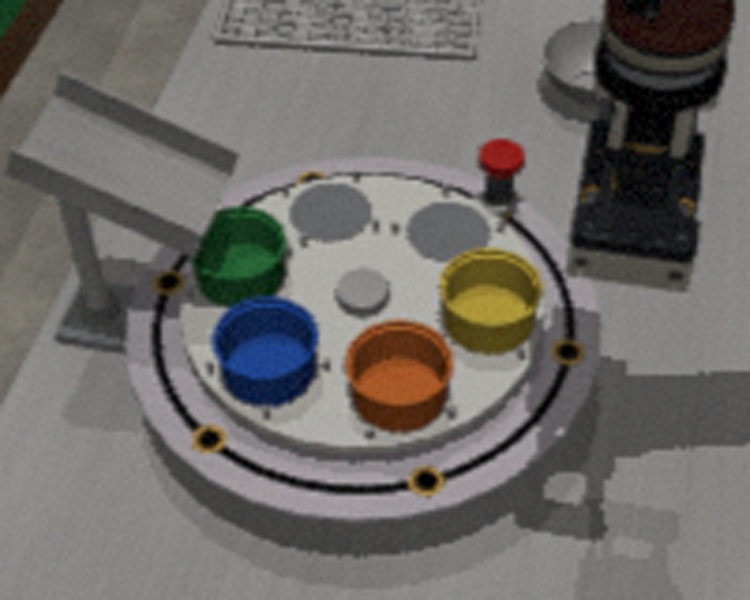

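The green tub sits under the chute, and the knob at (502,152) stands fully up with its sleeve clear. The tool touched the knob at the same height as at the start, which also says it is up. The other tubs are in their nests and the arm is clear.

```bash
python3 -c "
from rig import robot
print(robot.hand_in())"
```

```text
the job is handed in; nothing more can be done
None
```

The table has turned one hole (60°) counter-clockwise, the green tub is under the chute, the plunger looks fully up in the new hole from the last picture and the release force, and the job is handed in; no verdict came back.

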